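Load a copper backing plate into the weld jig

ROBOT

A 6-joint arm with a two-finger parallel gripper is mounted at the origin on the work surface. World frame = base frame: x ahead of the robot, y to its left, z up, the work surface at z = 0. Lengths are in m, angles in rad, forces in N, time in s.
With the tool pointing down it reaches from about 0.25 to 0.8 m from the base axis. Payload 8.5 kg.
Tool frame: the origin (TCP) lies at the very end of the fingers, on their centre line; the grasp point (between the pads) lies 19 mm behind it (bot.grasp_offset is the distance from the TCP to the grasp point, in m); z points along the fingers, y is the line along which they close (so a half turn about z gives the same grasp; the last joint's range is limited). The gripper opens to 85 mm and grips with 20 to 120 N. Pads are 22 mm wide; open, the fingers measure 114 mm over their backs; the gripper's body (76 mm by 85 mm) begins 54 mm behind the grasp point. The pads swing forward as they close: fully open they stand 13 mm farther back than shut.
Start: joints at [1.174, 0.238, -0.013, 1.319, 0, 1.571], TCP at [0.203, 0.484, 0.231] pointing down, gripper open.
Joint ranges: [-2.66, 2.66], [-1.03, 1.9], [-1.14, 1.46], [-1.82, 2.27], [-1.45, 1.34], [-3.14, 3.14]. Speed limits (rad/s): [2.22, 2.22, 2.79, 3.14, 3.14, 3.14].

INTERFACE

Orientations are given as a rotation vector (axis times angle).
In Python, from bench import bot, camera gives the robot as it stands. The module is installed in compiled form; this text tells all that it offers.
- The arm moves only by the shell command python3 -m crank 'ROWS'. ROWS is JSON, one flat list of numbers, 7 for each row, row after row: the turn, a rotation vector about the tool's x, y, z scaled (see below), then the shift along the tool's x, y, z scaled (see below), then the finger opening in mm, from 0 to 85.4. In form: [wx, wy, wz, tx, ty, tz, fingers, wx, wy, wz, tx, ty, tz, fingers, ...]. A call has 1 to 12 rows; each row shifts and turns the commanded pose from where the row before left it, along the tool's axes as they then stand; what a row does not reach is not made up. The controller multiplies each number of a shift by 80 mm and each number of a turn by 90 degrees. A row lasts 1/12 s, in which the tool goes at most 41.7 mm and 7.16 degrees, less where a joint would pass 70% of its speed; a pose out of reach is approached as far as the arm can. A call with a number of a shift or a turn outside -1 to 1 is refused whole. A call with a gripper value outside its range is refused whole. The fingers move at their own pace and stop on an object; the grip force is fixed at half the most. Time passes only in rows, so rows that do not move let the fingers close. It gives the time, the measured TCP pose, the force, the opening and the grip force at its end, in the units of the state.
- bot.state(): the state, without advancing time (a new reading comes with each control period).
- camera(name): name is "side" or "top"; returns a dict with "image" (480x640x3 uint8, red, green, blue), "fx", "fy", "cx", "cy" (pixels), "k1" (the pictures are not rectified: a ray, as slopes to the right and down, at radius r is drawn at 1 + k1 r^2 times it, then the intrinsics apply), "rvec" (rotation vector, rad) and "tvec" (3), from world to camera coordinates, as OpenCV has them. Camera axes: x right, y down, z forward; pixel columns grow to the right and rows downward; lengths in m; the calibration is good to about 2 mm. A picture is of the moment at which its call begins. There is no depth.
- bot.hand_in(): hands the job in; it is judged then, once.
The state is a dict: "time": time; "joint_positions": joint angles; "joint_velocities": joint speeds; "joint_torque": joint torques, N m; "tool_pos": TCP position; "ee_rot": TCP orientation; "wrist_force": force on the tool from outside, world axes, zero at the start; "ft_torque": the same for the moment, N m; "grip_width": finger opening in m; "grip_force": force on a finger pad.
Only numpy, scipy, OpenCV 4.12 (cv2) and the standard library are available. Lean on these libraries where they do the work, as an engineer would, in place of code of your own. Each camera call takes 0.05 s, during which the arm holds its last target. There are 200 camera calls.

TASK

Load the weld jig with one copper backing plate: slide the red-handled pusher fully in so that it drives the bottom plate out of the yellow magazine, then draw the pusher all the way back home so that the remaining plates drop. Push the freed plate, without picking it up, along the lane and over the yellow lip until it drops flat into the pocket, then swing the red clamp arm over it until the arm meets its stop, and leave the other plates in the magazine and the tools around undisturbed.

Things in the scene. Friction and masses are not known exactly. Their poses are not given: they have to be found in the camera images.
- loader: The jig, fixed: dark steel base 405 x 118 x 9 mm with pusher, magazine, lane, lip, pocket and clamp in one line. Origin: at bench height under the magazine's centre; local x runs along the lane to the pocket, z up; base spans x -200 to 205, y -68 to 50. All coordinates in these texts are in this frame, mm. Plates slide on the deck, top at z 16.
- magazine_top (a point): Centre of the yellow magazine's open top, z 62. Its posts span x and y -29.5 to 29.5 outside; it holds four copper plates stacked flat. The bottom one can leave to +x through a 13 mm high exit, one at a time. Axes as the jig's.
- lip (a point): Middle of the yellow lip's crest, z 19, x 127, y 0. The lip lies across the lane: a ramp rises from the deck at x 115.6 to z 19 at x 125, level to x 129, then a vertical drop into the pocket. The lane from magazine to lip is 49 mm wide between side rails with tops at z 25; nothing stands above it.
- pocket (a point): Centre of the pocket's floor. The pocket is 51 mm long (local x 129 to 180) and 49 mm wide, floor at z 9, so 10 mm below the lip: a seated plate lies flush with the lip. Its side walls and end wall stand 2 mm above the lip. Axes as the jig's.
- plate0_center (a point): Loose copper backing plate, 45 x 45 x 10 mm, 0.18 kg; this point is its centre, z axis through its thickness. This is the bottom one of the stack, the one to load (centre at z 21 when on the deck, 14 when seated in the pocket).
- plate1_center (a point): Loose copper backing plate, 45 x 45 x 10 mm, 0.18 kg; this point is its centre, z axis through its thickness. Second from the bottom; centre starts at z 31 and drops to 21 when the pusher is home again.
- plate2_center (a point): Loose copper backing plate, 45 x 45 x 10 mm, 0.18 kg; this point is its centre, z axis through its thickness. Third from the bottom; centre starts at z 41.
- plate3_center (a point): Loose copper backing plate, 45 x 45 x 10 mm, 0.18 kg; this point is its centre, z axis through its thickness. Top of the stack; centre starts at z 51.
- pusher (a joint): Pusher slide, m: 0 home, grows along the jig's +x, stop at 0.095. Its blade, 8 mm thick, 21 mm wide, on the deck (front at x -27 when home), pushes the bottom plate until the plate's rear edge is at x 68; the other plates rest on the blade until it is drawn back, which frees 38 mm of lane behind the plate. 2 N friction plus up to 8 N from the stack; stays where left.
- pusher_grip (a point): Grip point on the pusher's upright red handle, 55 mm above the bench, on its centre line; axes as the jig's. The handle is a block 26 mm along local x, 14 mm along local y, from z 24.5 to 76.5; guides beside the blade below it reach z 24.5. At home it is at local x -153; it moves with the pusher.
- clamp (a joint): Clamp arm hinge, rad: 0 is closed (arm along local +y over the pocket's centre, against its stop), grows as the arm swings open towards local +x (clockwise from above). Starts open, between 0.9 and 1.5. Light friction (about 1.5 N at the knob), stays where it is left.
- clamp_knob (a point): Grip point on the black upright knob at the end of the red clamp arm, 64.5 mm above the bench, 50 mm from the pivot. The knob is a post 14 mm in diameter from z 31.5 to 83.5; the arm below is 16 mm wide with its top at z 35.5, and it passes 3.5 mm over a seated plate.
- clamp_pivot (a point): A point on the clamp's vertical pivot axis (local x 154.5, y -50), 30 mm above the bench. The pivot's top is at z 42.5.
- hammer: Bystander: hammer lying beside the jig, about 240 mm long, origin under its middle. Leave it alone.
- brush: Bystander: wire brush lying beside the jig, about 160 mm long. Leave it alone.
- wrench: Bystander: wrench, about 180 mm long. Leave it alone.
- spray: Bystander: spray can, 60 mm diameter, 160 mm tall. Leave it alone.
- jar: Bystander: jar, 66 mm diameter, 80 mm tall. Leave it alone.
- square: Bystander: red L-shaped welding magnet, 90 x 79 x 18 mm. Leave it alone.
- angle_iron: Bystander: length of steel angle, 150 x 40 x 40 mm. Leave it alone.
Mind the look-alikes: they are no part of the job. Leave any black, blue or purple look-alike of the part that bears plate3_center alone.

How it is judged:
On the way, in this order (a step that is already met when the one before it is completed fails the run):
1. the bottom plate has been driven out of the magazine onto the lane (x of plate0_center in the frame of loader above 0.08 m and x of plate1_center in the frame of loader below 0.006 m), for 0.1 s.
2. the pusher is back home and the remaining plates have dropped, with the freed plate still on the lane (value of joint pusher below 0.008 m and x of plate1_center in the frame of loader between -0.006 and 0.006 m and z of plate1_center in the frame of loader below 0.024 m and x of plate2_center in the frame of loader between -0.006 and 0.006 m and z of plate2_center in the frame of loader below 0.034 m and x of plate3_center in the frame of loader between -0.006 and 0.006 m and z of plate3_center in the frame of loader below 0.044 m and x of plate0_center in the frame of loader between 0.06 and 0.125 m), for 0.2 s.
3. the plate lies flat in the pocket (x of plate0_center in the frame of loader between 0.1495 and 0.1595 m and y of plate0_center in the frame of loader between -0.004 and 0.004 m and z of plate0_center in the frame of loader below 0.0158 m and angle between plate0_center's own z axis and vertical below 0.06 rad), for 0.2 s.
4. the clamp arm is closed over the seated plate (all of step 3 and value of joint clamp below 0.1 rad), for 0.2 s.
At the end, for the whole second after the job is handed in: The bottom plate lies flat in the pocket (5 mm along, 4 mm across, under 2 mm high, tilt under 0.06 rad), pusher within 8 mm of home, the other three plates in the magazine (6 mm along) and dropped one place (3 mm), clamp arm within 0.1 rad of its stop (all of step 4 and value of joint pusher below 0.008 m and x of plate1_center in the frame of loader between -0.006 and 0.006 m and z of plate1_center in the frame of loader below 0.024 m and x of plate2_center in the frame of loader between -0.006 and 0.006 m and z of plate2_center in the frame of loader below 0.034 m and x of plate3_center in the frame of loader between -0.006 and 0.006 m and z of plate3_center in the frame of loader below 0.044 m); the robot touches nothing.
It fails at once if the plate to load is picked up (its centre more than 25 mm above where it lies on the deck) (z of plate0_center in the frame of loader above 0.046 m).
It fails at once if another plate leaves the magazine (horizontal distance between any of plate1_center, plate2_center, plate3_center and loader above 0.03 m).
It fails at once if a bystander is disturbed (moved more than 30 mm) (distance of any of hammer, brush, wrench, spray, jar, square, angle_iron from where it was at the start of the episode above 0.03 m).
It also fails if it takes over 58 s, if anything falls off the work surface, if the arm or the gripper's body presses on something with over 40 N, if the wrist force passes 120 N, or if a joint passes its speed limit or range.

## Working session

There is one attempt and no reset: what is moved stays moved. The work goes in short steps, Python scripts to look and compute and a shell command to move; the robot and the scene stay as the last step left them, time stands still between calls to the robot, and variables do not carry over. Pictures are saved under pics/ and viewed, at most 10 in all, crops included, and the job is handed in when it is done.

```bash
mkdir -p pics
cat > h.py <<'E'
import numpy as np, cv2
from bench import bot, camera
from scipy.spatial.transform import Rotation as R
def snap(n,f=None):
    c=camera(n)
    if f: cv2.imwrite('pics/'+f,c['image'][:,:,::-1])
    return c
def ray(c,u,v):
    x=np.array([(u-c['cx'])/c['fx'],(v-c['cy'])/c['fy']]); s=x.copy()
    for _ in range(30): s=x/(1+c['k1']*(s@s))
    Rm=R.from_rotvec(c['rvec']).as_matrix()
    return -Rm.T@np.array(c['tvec']), Rm.T@np.array([s[0],s[1],1])
def onz(c,u,v,z):
    o,d=ray(c,u,v); return o+d*(z-o[2])/d[2]
def proj(c,P):
    p=R.from_rotvec(c['rvec']).as_matrix()@np.array(P)+np.array(c['tvec'])
    s=p[:2]/p[2]; s=s*(1+c['k1']*(s@s)); return s[0]*c['fx']+c['cx'],s[1]*c['fy']+c['cy']
E
python3 - <<'E'
from h import *
for n in('top','side'):
    c=snap(n,n+'0.png'); print(n,ray(c,320,240),c['fx'])
s=bot.state();print(s['time'],s['tool_pos'],s['ee_rot'],R.from_rotvec(s['ee_rot']).as_matrix().round(3))
E
```

```text
top (array([ 0.264113  , -0.03717085,  1.25596351]), array([ 0.20786458, -0.01286231, -0.97813406])) 527.8667336733156
side (array([-0.14247071, -0.71650858,  0.97288499]), array([ 0.49907334,  0.52418144, -0.69019568])) 440.116259205645
0.1 [0.20275117 0.48385895 0.23075036] [-6.19227445e-01 -3.07971758e+00  2.00146292e-03] [[-0.922  0.387 -0.   ]
 [ 0.387  0.922 -0.001]
 [-0.    -0.001 -1.   ]]
```

View pics/top0.png

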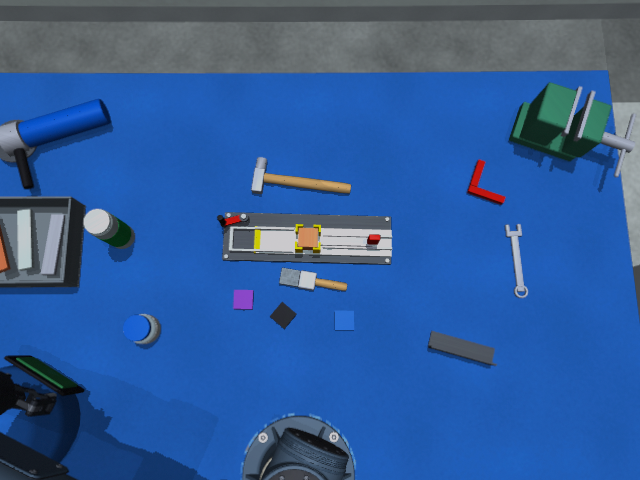

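View pics/side0.png

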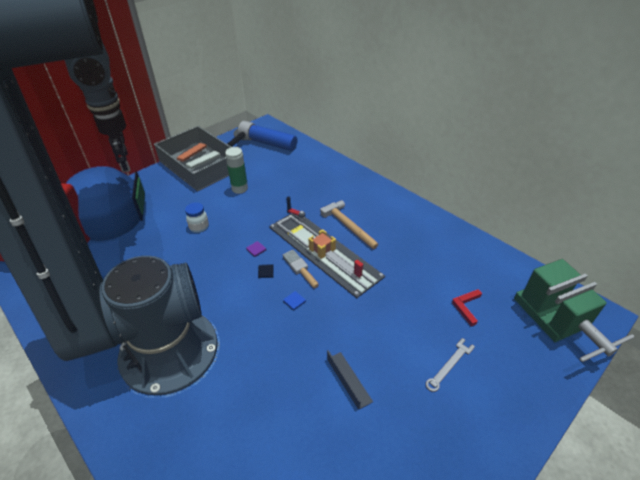

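The top view shows the jig from (223,214) to (392,264): clamp at (222,220), pocket at (243,239), magazine with copper plates at (308,237), and red pusher handle at (374,239). Candidates for the plate stack are copper (308,237), purple (243,299), black (283,316) and blue (344,320). Only the copper one is in the yellow magazine, so it fits; the crop should confirm this.

Run:
```python
from h import *
c=snap('top'); im=c['image']
cv2.imwrite('pics/crop0.png',cv2.resize(im[200:340,210:400],None,fx=4,fy=4,interpolation=cv2.INTER_CUBIC)[:,:,::-1])
hsv=cv2.cvtColor(im,cv2.COLOR_RGB2HSV).astype(int);H,S,V=hsv[...,0],hsv[...,1],hsv[...,2]
roi=np.zeros(H.shape,bool);roi[208:270,214:400]=1
def comps(m,k):
    n,l,st,ce=cv2.connectedComponentsWithStats((m&roi).astype('uint8'))
    for i in range(1,n):
        if st[i,4]>=10: print(k,st[i],ce[i].round(1))
comps(((H<5)|(H>174))&(S>150)&(V>70),'red')
comps((H>=6)&(H<19)&(S>80)&(V>80),'copper')
comps((H>=22)&(H<35)&(S>120)&(V>80),'yellow')
m=(roi&~((H>95)&(H<125)&(S>120))).astype('uint8')
n,l,st,ce=cv2.connectedComponentsWithStats(m);i=1+st[1:,4].argmax()
k=max(cv2.findContours((l==i).astype('uint8'),0,1)[0],key=cv2.contourArea)
r=cv2.minAreaRect(k);print(r)
for p in cv2.boxPoints(r): print(p,onz(c,p[0],p[1],.009).round(4))
```

```text
red [224 215  17  10  95] [232.1 219.8]
red [369 235  11   6  56] [374.1 237.1]
copper [298 228  20  20 373] [307.6 237. ]
yellow [295 224   8   9  35] [297.9 226.7]
yellow [313 224   8   9  34] [317.6 227.1]
yellow [254 229   7  20 119] [256.8 238.5]
yellow [295 242   8   9  37] [297.4 246.7]
yellow [312 242   9   9  35] [317.  246.7]
((304.45697021484375, 237.73448181152344), (173.93824768066406, 47.96046447753906), 1.420265555381775)
[216.9202  259.55173] [0.4829 0.1935 0.009 ]
[218.10892 211.60602] [0.6015 0.1941 0.009 ]
[391.99374 215.91724] [ 0.588  -0.2296  0.009 ]
[390.80502 263.86295] [ 0.4696 -0.2225  0.009 ]
```

View pics/crop0.png

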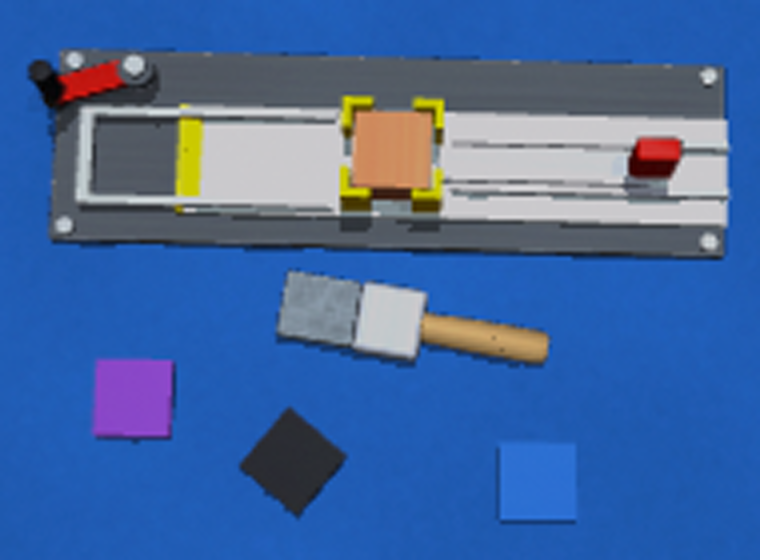

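The crop confirms it: the copper stack at crop (393,148) sits in the yellow posts, and the loose purple, black and blue tiles below are look-alikes. Base corners in the crop are (62,50), (52,241), (723,68) and (722,258). The clamp pivot is at (134,66) and the knob top at (40,70).

Run:
```python
from h import *
c=snap('top')
cr=lambda x,y:(210+(x+.5)/4-.5,200+(y+.5)/4-.5)
F=[(cr(62,50),9,205,-68),(cr(52,241),9,205,50),(cr(723,68),9,-200,-68),(cr(722,258),9,-200,50),
((256.8,238.5),17.5,122.3,0),((307.5,236.8),62,0,0),((307.6,236.5),56,0,0),(cr(134,66),42.5,154.5,-50)]
W=np.array([onz(c,*p,z/1e3)[:2] for p,z,_,_ in F]);L=np.array([f[2:] for f in F])/1e3
wm,lm=W.mean(0),L.mean(0);a=L-lm;b=W-wm
th=np.arctan2((a[:,0]*b[:,1]-a[:,1]*b[:,0]).sum(),(a*b).sum())
Rz=np.array([[np.cos(th),-np.sin(th)],[np.sin(th),np.cos(th)]])
t=wm-Rz@lm
print('th',th,np.degrees(th),'t',t);print('res mm',((W-(L@Rz.T+t))*1e3).round(1).tolist())
np.savez('jig.npz',Rz=Rz,t=t,th=th)
def loc(P):return ((P[:2]-t)@Rz*1e3).round(1)
print('handle face',loc(onz(c,374.1,237.1,.0765)))
print('knob',loc(onz(c,*cr(40,70),.0835)))
g=t+Rz@[-.153,0];print('grip world',g)
s=bot.state();M=R.from_rotvec(s['ee_rot']).as_matrix()
print('tool x in jig',np.degrees(np.arctan2(M[1,0],M[0,0])-th), 'TCP jig',loc(np.array(s['tool_pos'])))
```

```text
th 1.5363738060997545 88.02773484396663 t [ 0.52596225 -0.0243569 ]
res mm [[-0.9, -1.1], [-1.0, -2.4], [-0.8, 1.0], [-0.1, 1.7], [1.8, 0.2], [-0.4, 0.4], [1.7, 0.2], [-0.2, 0.2]]
handle face [-152.2    0. ]
knob [202.2 -35.4]
grip world [ 0.52069664 -0.17726626]
tool x in jig 69.23826012522007 TCP jig [496.9 340.5]
```

```bash
python3 -m crank '[0,0,0.0769,0,0,0,85, 0,0,0.0769,0,0,0,85, 0,0,0.0769,0,0,0,85, 0,0,0.0769,0,0,0,85, 0,0,0.0769,0,0,0,85, 0,0,0.0769,0,0,0,85, 0,0,0.0769,0,0,0,85, 0,0,0.0769,0,0,0,85, 0,0,0.0769,0,0,0,85, 0,0,0.0769,0,0,0,85, 0,0,0,0,0,0,85]'
cat >> h.py <<'E'
def go(x=None,y=None,z=None):
    """state in jig frame (mm), and tool-axis shift in crank units to jig point x,y,z mm"""
    J=np.load('jig.npz');s=bot.state();M=R.from_rotvec(s['ee_rot']).as_matrix()
    p=np.array(s['tool_pos']);l=np.r_[(p[:2]-J['t'])@J['Rz'],p[2]]*1e3
    B=np.eye(3);B[:2,:2]=J['Rz'];T=B.T@M
    tgt=np.array([v if v is not None else l[i] for i,v in enumerate((x,y,z))])
    print('t %.2f'%s['time'],'jig TCP',l.round(1),'F jig',(B.T@np.array(s['wrist_force'])).round(1),'w %.1f gf %.0f'%(s['grip_width']*1e3,s['grip_force']))
    print('rot err deg',R.from_matrix(T@np.diag([1,-1,-1])).as_rotvec(degrees=True).round(2),'units',(T.T@(tgt-l)/80).round(4))
E
python3 -c "
from h import *
go(-153,0,150)
go(-153,0,36)
print(bot.state()['joint_positions'])"
```

```text
time: 1.12
tool_pos: [0.2028, 0.4841, 0.2311]
ee_rot: [2.265, 2.177, -0.001]
wrist_force: [-0.8, 0.1, -0.5]
grip_width: 0.0849
grip_force: 0.0
t 1.12 jig TCP [497.  340.4 231.1] F jig [ 0.1  0.8 -0.5] w 84.9 gf 0
rot err deg [ 0.01  0.03 -0.29] units [-8.1027  4.297   1.0168]
t 1.12 jig TCP [497.  340.4 231.1] F jig [ 0.1  0.8 -0.5] w 84.9 gf 0
rot err deg [ 0.01  0.03 -0.29] units [-8.102   4.2973  2.4418]
[ 1.17400052e+00  2.38400690e-01 -1.37138784e-02  1.31920900e+00
 -6.15803084e-06  2.78432929e+00]
```

```bash
python3 -m crank '[0,0,0,-0.405,0.215,0,85,0,0,0,-0.405,0.215,0,85,0,0,0,-0.405,0.215,0,85,0,0,0,-0.405,0.215,0,85,0,0,0,-0.405,0.215,0,85,0,0,0,-0.405,0.215,0,85,0,0,0,-0.405,0.215,0,85,0,0,0,-0.405,0.215,0,85,0,0,0,-0.405,0.215,0,85,0,0,0,-0.405,0.215,0,85]' >/dev/null
python3 -m crank '[0,0,0,-0.405,0.215,0.1,85,0,0,0,-0.405,0.215,0.1,85,0,0,0,-0.405,0.215,0.1,85,0,0,0,-0.405,0.215,0.1,85,0,0,0,-0.405,0.215,0.1,85,0,0,0,-0.405,0.215,0.1,85,0,0,0,-0.405,0.215,0.1,85,0,0,0,-0.405,0.215,0.1,85,0,0,0,-0.405,0.215,0.1,85,0,0,0,-0.405,0.215,0.1,85,0,0,0,0,0,0,85,0,0,0,0,0,0,85]' >/dev/null
python3 -c "
from h import *
go(-153,0,36)"
```

```text
t 2.95 jig TCP [-152.2   -3.9  150.1] F jig [0.7 0.2 0. ] w 85.1 gf 0
rot err deg [ 0.1  -0.03  0.09] units [-0.0104 -0.0462  1.4263]
```

```bash
python3 -m crank '[0,0,0,-0.01,-0.046,0.2,85,0,0,0,0,0,0.25,85,0,0,0,0,0,0.25,60,0,0,0,0,0,0.25,40,0,0,0,0,0,0.25,40,0,0,0,0,0,0.2,40,0,0,0,0,0,0.025,40,0,0,0,0,0,0,40]' >/dev/null
python3 - <<'E'
from h import *
go(-153,0,36)
c=snap('top');d=snap('side')
u,v=map(int,proj(d,[.52,-.177,.06]));print(u,v)
a=cv2.resize(c['image'][190:290,330:430],(400,400),interpolation=2);b=cv2.resize(d['image'][v-50:v+50,u-50:u+50],(400,400),interpolation=2)
cv2.imwrite('pics/g1.png',np.hstack([a,b])[:,:,::-1])
E
```

```text
t 3.62 jig TCP [-150.5    0.7   37.1] F jig [-0.  -0.6  0.4] w 40.3 gf 0
rot err deg [ 0.1  -0.03  0.19] units [-0.0318  0.0084  0.0138]
358 266
```

View pics/g1.png

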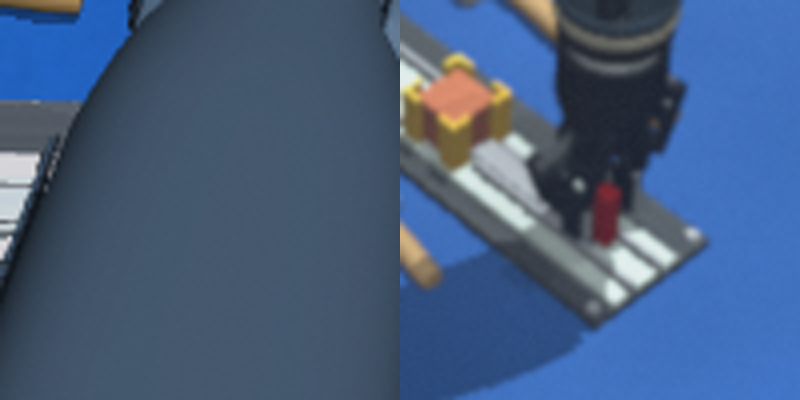

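The side half shows the red handle (crop 607,212) standing between the open fingers, centred. I'll close on it.

```bash
python3 -m crank '[0,0,0,-0.03,0,0,20,0,0,0,0,0,0,10,0,0,0,0,0,0,5,0,0,0,0,0,0,5,0,0,0,0,0,0,5,0,0,0,0,0,0,5]'; python3 -c "
from h import *
go(-153,0,36)"
```

```text
time: 4.22
tool_pos: [0.5199, -0.1785, 0.0385]
ee_rot: [-2.259, -2.183, 0.002]
wrist_force: [-7.5, -0.5, 9.2]
grip_width: 0.0133
grip_force: 59.3
t 4.22 jig TCP [-154.2    0.7   38.5] F jig [-0.7  7.5  9.2] w 13.3 gf 59
rot err deg [0.05 0.04 0.02] units [0.0155 0.009  0.0309]
```

```bash
python3 -m crank '[0,0,0,0.06,0,0,5,0,0,0,0.13,0,0,5,0,0,0,0.13,0,0,5,0,0,0,0.13,0,0,5,0,0,0,0.13,0,0,5,0,0,0,0.13,0,0,5,0,0,0,0.13,0,0,5,0,0,0,0.13,0,0,5,0,0,0,0.1,0,0,5,0,0,0,0.07,0,0,5,0,0,0,0.06,0,0,5,0,0,0,0.06,0,0,5]'; python3 -m crank '[0,0,0,0.05,0,0,5,0,0,0,0.0,0,0,5,0,0,0,0,0,0,5]'; python3 -c "
from h import *
go(-58,0,38)"
```

```text
time: 5.22
tool_pos: [0.5231, -0.0832, 0.0385]
ee_rot: [2.256, 2.174, -0.017]
wrist_force: [-12.2, -57.4, 6.3]
grip_width: 0.0135
grip_force: 59.7
time: 5.47
tool_pos: [0.5231, -0.0828, 0.0385]
ee_rot: [2.256, 2.168, -0.023]
wrist_force: [-9.9, -49.8, 6.9]
grip_width: 0.0132
grip_force: 59.7
t 5.47 jig TCP [-58.6   0.8  38.5] F jig [-50.1   8.2   6.9] w 13.2 gf 60
rot err deg [ 0.08  1.11 -0.31] units [0.0071 0.0105 0.0061]
```

```bash
python3 -m crank '[0,0,0,-0.1,0,0,5,0,0,0,-0.12,0,0,5,0,0,0,-0.12,0,0,5,0,0,0,-0.12,0,0,5,0,0,0,-0.12,0,0,5,0,0,0,-0.12,0,0,5,0,0,0,-0.12,0,0,5,0,0,0,-0.12,0,0,5,0,0,0,-0.12,0,0,5,0,0,0,-0.1,0,0,5,0,0,0,0,0,0,5]'; python3 -c "
from h import *
go(-154.2,0.8,38)"
```

```text
time: 6.38
tool_pos: [0.5203, -0.1678, 0.0384]
ee_rot: [2.26, 2.182, -0.003]
wrist_force: [-7.1, -2.2, 8.5]
grip_width: 0.0134
grip_force: 60.1
t 6.38 jig TCP [-143.5    0.7   38.4] F jig [-2.4  7.   8.5] w 13.4 gf 60
rot err deg [ 0.06  0.09 -0.03] units [-0.1335 -0.0006  0.0049]
```

```bash
python3 -m crank '[0,0,0,-0.08,0,0,5,0,0,0,-0.06,0,0,5,0,0,0,-0.02,0,0,5,0,0,0,0,0,0,5]'; python3 -c "
from h import *
go(-154.2,0.8,38)"
```

```text
time: 6.72
tool_pos: [0.52, -0.1778, 0.0384]
ee_rot: [-2.256, -2.182, -0.002]
wrist_force: [-5.7, 8.8, 9.4]
grip_width: 0.0135
grip_force: 60.3
t 6.72 jig TCP [-153.6    0.7   38.4] F jig [8.6 6.  9.4] w 13.5 gf 60
rot err deg [ 0.04 -0.16  0.07] units [-0.0076 -0.001   0.0044]
```

```bash
python3 -m crank '[0,0,0,0,0,0,40,0,0,0,0,0,0,40,0,0,0,0,0,0,40,0,0,0,0,0,-0.15,40,0,0,0,0,0,-0.4,40,0,0,0,0,0,-0.4,40,0,0,0,0,0,-0.4,20,0,0,0,0,0,0,0,0,0,0,0,0,0,0,0,0,0,0,0,0,0]'
python3 - <<'E'
from h import *
go(49,0,120)
c=snap('top');d=snap('side');J=np.load('jig.npz')
pr=lambda cc,x,y,z:proj(cc,np.r_[J['Rz']@[x/1e3,y/1e3]+J['t'],z/1e3])
u,v=map(int,pr(d,60,0,20));print(u,v, pr(d,90.5,0,26))
a=cv2.resize(c['image'][190:290,220:320],(400,400),interpolation=2);b=cv2.resize(d['image'][v-40:v+60,u-40:u+60],(400,400),interpolation=2)
cv2.imwrite('pics/p1.png',np.hstack([a,b])[:,:,::-1])
im=c['image'];hsv=cv2.cvtColor(im,cv2.COLOR_RGB2HSV);m=cv2.inRange(hsv,(6,80,80),(18,255,255));m[:205]=0;m[270:]=0;m[:,:220]=0;m[:,400:]=0
n,l,st,ce=cv2.connectedComponentsWithStats(m)
for i in range(1,n):
    if st[i,4]>30:
        for z in(.026,.046):
            w=onz(c,*ce[i],z);print(st[i],z,((w[:2]-J['t'])@J['Rz']*1e3).round(1))
E
```

```text
time: 7.55
tool_pos: [0.5208, -0.1791, 0.1451]
ee_rot: [2.259, 2.183, -0.0]
wrist_force: [0.1, -0.7, -0.5]
grip_width: 0.0002
grip_force: 0.0
t 7.55 jig TCP [-1.548e+02 -1.000e-01  1.451e+02] F jig [-0.7 -0.1 -0.5] w 0.2 gf 0
rot err deg [-0.01  0.01  0.02] units [ 2.548e+00 -9.000e-04  3.130e-01]
309 238 (np.float64(303.1457194262624), np.float64(232.17481950442968))
[260 229  20  20 363] 0.026 [91.   0.2]
[260 229  20  20 363] 0.046 [89.2  4.5]
[299 228  20  20 358] 0.026 [-0.5 -5.4]
[299 228  20  20 358] 0.046 [-0.9 -1. ]
```

View pics/p1.png

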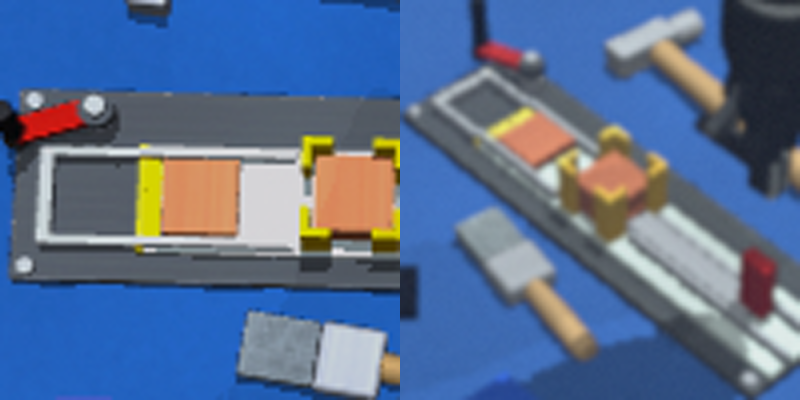

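The freed plate lies at crop (200,197), which is x 91, y 0. The stack has dropped and the pusher is home (handle at 757,280). Next I move the closed fingers behind the plate.

```bash
python3 -m crank '[0,0,0,0.36,0,0,0,0,0,0,0.36,0,0,0,0,0,0,0.36,0,0,0,0,0,0,0.36,0,0,0,0,0,0,0.36,0,0,0,0,0,0,0.36,0,0,0,0,0,0,0.36,0,0,0,0,0,0,0.02,0,0,0,0,0,0,0,0,0.4,0,0,0,0,0,0,0.4,0,0,0,0,0,0,0,0]'; python3 -c "
from h import *
go(48.5,0,21)"
```

```text
time: 8.57
tool_pos: [0.5237, 0.024, 0.0757]
ee_rot: [-2.254, -2.18, 0.011]
wrist_force: [-2.8, -0.2, -0.6]
grip_width: -0.0002
grip_force: 0.0
t 8.57 jig TCP [48.2  3.9 75.7] F jig [-0.3  2.8 -0.6] w -0.2 gf 0
rot err deg [0.54 0.06 0.06] units [0.0041 0.0551 0.6834]
```

```bash
python3 -m crank '[0,0,0,0,0,0,0,0,0,0,0,0,0,0,0,0,0,0,0,0,0]'; python3 -c "
from h import *
go(48.5,0,21)"
```

```text
time: 8.82
tool_pos: [0.5288, 0.0238, 0.0827]
ee_rot: [2.258, 2.182, 0.002]
wrist_force: [0.3, -0.5, 0.8]
grip_width: 0.0005
grip_force: 0.0
t 8.82 jig TCP [48.3 -1.1 82.7] F jig [-0.4 -0.3  0.8] w 0.5 gf 0
rot err deg [-0.11 -0.    0.  ] units [ 0.003  -0.0158  0.7717]
```

```bash
python3 -m crank '[0,0,0,0,-0.015,0.15,0,0,0,0,0,0,0.15,0,0,0,0,0,0,0.15,0,0,0,0,0,0,0.12,0,0,0,0,0,0,0.08,0,0,0,0,0,0,0.06,0,0,0,0,0,0,0.05,0,0,0,0,0,0,0,0,0,0,0,0,0,0,0]'; python3 -c "
from h import *
go(48.5,0,21)"
```

```text
time: 9.57
tool_pos: [0.5267, 0.0241, 0.0207]
ee_rot: [2.259, 2.183, 0.0]
wrist_force: [0.2, -0.1, 0.6]
grip_width: -0.0
grip_force: 0.0
t 9.57 jig TCP [48.5  0.9 20.7] F jig [-0.1 -0.2  0.6] w -0.0 gf 0
rot err deg [-0.01  0.    0.03] units [ 0.0005  0.0113 -0.0039]
```

```bash
python3 -m crank '[0,0,0,0.06,0.01,-0.006,0,0,0,0,0.06,0,0,0,0,0,0,0.06,0,0,0,0,0,0,0.06,0,0,0,0,0,0,0.06,0,0,0,0,0,0,0.06,0,0,0,0,0,0,0.06,0,0,0,0,0,0,0.06,0,0,0,0,0,0,0.06,0,0,0,0,0,0,0.06,0,0,0,0,0,0,0.04,0,0,0,0,0,0,0,0,0,0]'; python3 -c "
from h import *
go(120.5,0,21.5)"
```

```text
time: 10.57
tool_pos: [0.5291, 0.0761, 0.0209]
ee_rot: [-2.258, -2.184, -0.0]
wrist_force: [-0.4, -0.5, -0.8]
grip_width: -0.0003
grip_force: 0.0
t 10.57 jig TCP [100.6   0.3  20.9] F jig [-0.5  0.4 -0.8] w -0.3 gf 0
rot err deg [ 0.   -0.03  0.07] units [ 0.2494  0.0041 -0.0071]
```

```bash
python3 -m crank '[0,0,0,0.03,0,-0.01,0,0,0,0,0.03,0,0,0,0,0,0,0.03,0,0,0,0,0,0,0.03,0,0,0,0,0,0,0.03,0,0,0,0,0,0,0.03,0,0,0,0,0,0,0.03,0,0,0,0,0,0,0.03,0,0,0,0,0,0,0.01,0,0,0,0,0,0,0,0,0,0,0,0,0,0,0,0,0]'
python3 - <<'E'
from h import *
go(121,0,21.5)
d=snap('side');J=np.load('jig.npz')
pr=lambda cc,x,y,z:proj(cc,np.r_[J['Rz']@[x/1e3,y/1e3]+J['t'],z/1e3])
u,v=map(int,pr(d,140,0,20))
c=snap('top')
cv2.imwrite('pics/p2.png',np.hstack([cv2.resize(c['image'][200:280,205:285],(400,400),interpolation=2),cv2.resize(d['image'][v-40:v+40,u-40:u+40],(400,400),interpolation=2)])[:,:,::-1])
E
```

```text
time: 11.48
tool_pos: [0.5298, 0.0954, 0.0218]
ee_rot: [-2.259, -2.184, -0.0]
wrist_force: [-0.5, -0.2, -0.3]
grip_width: 0.0002
grip_force: 0.0
t 11.48 jig TCP [119.8   0.3  21.8] F jig [-0.3  0.5 -0.3] w 0.2 gf 0
rot err deg [ 0.   -0.    0.04] units [0.0153 0.0038 0.0038]
```

View pics/p2.png

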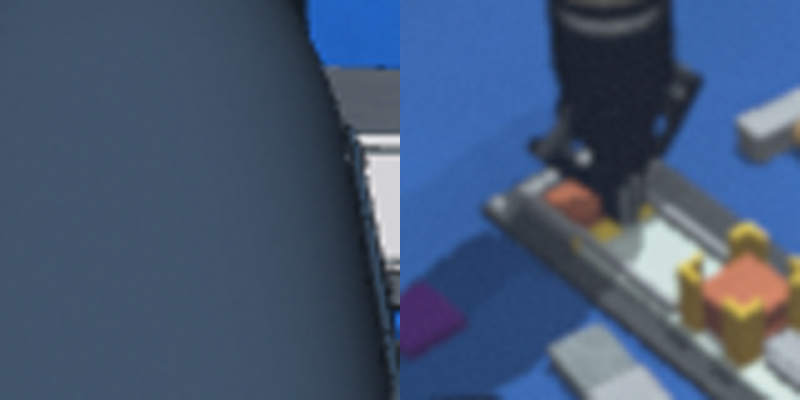

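The plate (crop 572,202) is over the lip, but I can't tell if it has seated. I'll push slightly further, then lift and look.

```bash
python3 -m crank '[0,0,0,0.02,0,0,0,0,0,0,0.02,0,0,0,0,0,0,0,0,0,0,0,0,0,0,0,0,0]'; python3 -c "
from h import *
go(121,0,21.5)"; python3 -m crank '[0,0,0,-0.05,0,0,0,0,0,0,-0.05,0,-0.15,0,0,0,0,-0.4,0,-0.4,0,0,0,0,-0.4,0,-0.4,0,0,0,0,-0.4,0,-0.4,0,0,0,0,-0.4,0,0,0,0,0,0,-0.4,0,0,0,0,0,0,-0.4,0,0,0,0,0,0,0,0,0,0]'
python3 - <<'E'
from h import *
d=snap('side');J=np.load('jig.npz')
pr=lambda cc,x,y,z:proj(cc,np.r_[J['Rz']@[x/1e3,y/1e3]+J['t'],z/1e3])
u,v=map(int,pr(d,140,0,20))
c=snap('top')
cv2.imwrite('pics/p3.png',np.hstack([cv2.resize(c['image'][200:280,205:285],(400,400),interpolation=2),cv2.resize(d['image'][v-40:v+40,u-40:u+40],(400,400),interpolation=2)])[:,:,::-1])
for nm,cc in(('top',c),('side',d)):
    hsv=cv2.cvtColor(cc['image'],cv2.COLOR_RGB2HSV);m=cv2.inRange(hsv,(4,80,70),(18,255,255))
    n,l,st,ce=cv2.connectedComponentsWithStats(m);q=pr(cc,154,0,19)
    for i in range(1,n):
        if st[i,4]>30 and np.hypot(*(ce[i]-q))<25: print(nm,st[i],((onz(cc,*ce[i],.019)[:2]-J['t'])@J['Rz']*1e3).round(1))
E
```

```text
time: 11.92
tool_pos: [0.5299, 0.0986, 0.0218]
ee_rot: [-2.259, -2.184, 0.0]
wrist_force: [0.0, -0.1, 0.1]
grip_width: -0.0003
grip_force: 0.0
t 11.92 jig TCP [123.    0.3  21.8] F jig [-0.1 -0.   0.1] w -0.3 gf 0
rot err deg [ 0.   -0.    0.04] units [-0.0247  0.0035  0.0037]
time: 12.67
tool_pos: [0.5231, -0.0986, 0.1225]
ee_rot: [2.262, 2.178, -0.001]
wrist_force: [-0.2, -0.1, 0.0]
grip_width: -0.0004
grip_force: 0.0
top [235 230  19  19 360] [153.    0.5]
side [282 219  18  12 118] [154.4   0.9]
```

View pics/p3.png

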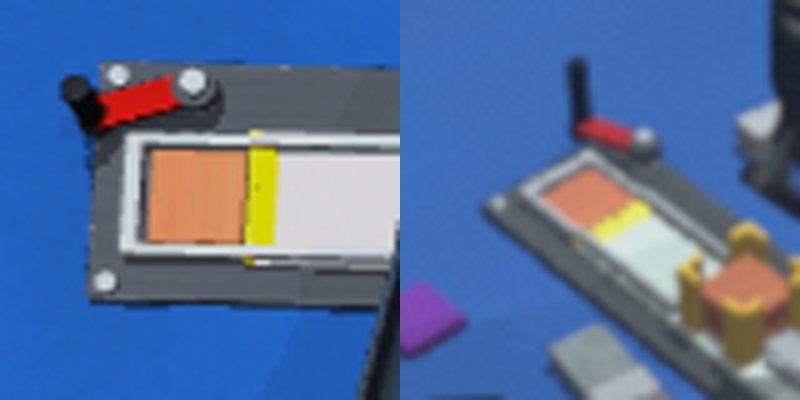

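The plate is seated flush in the pocket: flat in both views, at about x 153–154, y 0.5. The clamp knob is open at top-crop (75,88), so next is one straight push along the knob's chord with the tool turned 37°.

```bash
python3 -m crank '[0,0,0.0683,0,0,0,0,0,0,0.0683,0,0,0,0,0,0,0.0683,0,0,0,0,0,0,0.0683,0,0,0,0,0,0,0.0683,0,0,0,0,0,0,0.0683,0,0,0,0,0,0,0,0,0,0,0,0,0,0,0,0,0,0]'; python3 -c "
from h import *
go(227.6,-48.2,122);go(227.6,-48.2,45)"
```

```text
time: 13.43
tool_pos: [0.5233, -0.0929, 0.1221]
ee_rot: [-2.83, -1.363, 0.0]
wrist_force: [0.1, -0.0, 0.5]
grip_width: -0.0001
grip_force: 0.0
t 13.43 jig TCP [-68.6   0.3 122.1] F jig [-0.  -0.1  0.5] w -0.1 gf 0
rot err deg [ 2.000e-02 -0.000e+00 -3.659e+01] units [ 3.3337e+00 -1.7203e+00  1.7000e-03]
t 13.43 jig TCP [-68.6   0.3 122.1] F jig [-0.  -0.1  0.5] w -0.1 gf 0
rot err deg [ 2.000e-02 -0.000e+00 -3.659e+01] units [ 3.3338 -1.72    0.9642]
```

```bash
python3 -m crank '[0,0,0,0.333,-0.172,0,0,0,0,0,0.333,-0.172,0,0,0,0,0,0.333,-0.172,0,0,0,0,0,0.333,-0.172,0,0,0,0,0,0.333,-0.172,0,0,0,0,0,0.333,-0.172,0,0,0,0,0,0.333,-0.172,0,0,0,0,0,0.333,-0.172,0,0,0,0,0,0.333,-0.172,0,0,0,0,0,0.333,-0.172,0,0,0,0,0,0,0,0,0,0,0,0,0,0,0,0]' >/dev/null; python3 -c "
from h import *
go(227.6,-48.2,45)"
```

```text
t 14.43 jig TCP [228.1 -49.1 121.7] F jig [-0.4  0.3  0.5] w -0.4 gf 0
rot err deg [ 3.00e-02  3.00e-02 -3.65e+01] units [-0.0105 -0.0051  0.9583]
```

```bash
python3 -m crank '[0,0,0,-0.01,-0.005,0.2,0,0,0,0,0,0,0.25,0,0,0,0,0,0,0.25,0,0,0,0,0,0,0.2,0,0,0,0,0,0,0.06,0,0,0,0,0,0,0,0,0,0,0,-0.08,0,0,0,0,0,0,-0.08,0,0,0,0,0,0,-0.08,0,0,0,0,0,0,-0.08,0,0,0,0,0,0,-0.08,0,0,0,0,0,0,0,0,0,0]' >/dev/null; python3 -c "
from h import *
go(171.9,-6.8,45)"
```

```text
t 15.43 jig TCP [199.1 -29.1  46.5] F jig [ 0.8 -0.8  0.2] w -0.1 gf 0
rot err deg [-6.000e-02 -1.000e-02 -3.687e+01] units [-0.4394 -0.0184  0.0183]
```

```bash
python3 -m crank '[0,0,0,-0.07,-0.01,0,0,0,0,0,-0.07,-0.008,0,0,0,0,0,-0.07,0,0,0,0,0,0,-0.07,0,0,0,0,0,0,-0.06,0,0,0,0,0,0,-0.06,0,0,0,0,0,0,-0.04,0,0,0,0,0,0,-0.02,0,0,0,0,0,0,0,0,0,0]' >/dev/null; python3 -c "
from h import *
go(171.9,-6.8,45)"
```

```text
t 16.18 jig TCP [171.8  -6.9  45.6] F jig [ 2.9 -5.4 -1.6] w -0.0 gf 3
rot err deg [ -0.06  -0.09 -36.86] units [-0.0001 -0.0015  0.007 ]
```

```bash
python3 -m crank '[0,0,0,-0.02,0,0,0,0,0,0,-0.01,0,0,0,0,0,0,0,0,0,0]' >/dev/null; python3 -c "
from h import *
go(171.9,-6.8,45)"
```

```text
t 16.43 jig TCP [171.7  -6.8  45.7] F jig [  9.6 -10.2  -6.1] w 0.0 gf 7
rot err deg [ -0.11  -0.29 -36.8 ] units [ 0.0019 -0.0021  0.0082]
```

Force rises while the tool stays put, so the arm is on its stop. Now I back off along +x, lift and check.

```bash
python3 -m crank '[0,0,0,0.1,0,0,0,0,0,0,0.2,0,0,0,0,0,0,0.2,0,-0.2,0,0,0,0,0,0,-0.4,0,0,0,0,0,0,-0.4,0,0,0,0,0.4,0,-0.2,0,0,0,0,0.4,0,0,0,0,0,0,0.4,0,0,0,0,0,0,0.4,0,0,0,0,0,0,0.2,0,0,0,0,0,0,0,0,0,0,0,0,0,0,0,0,0]'
python3 - <<'E'
from h import *
go()
d=snap('side','side9.png');J=np.load('jig.npz')
c=snap('top')
a=cv2.resize(c['image'][190:290,205:405],(800,400),interpolation=2)
u,v=306,236;b=cv2.resize(d['image'][190:310,240:400],(266,200),interpolation=2)
cv2.imwrite('pics/end.png',np.vstack([a,np.hstack([b,np.zeros((200,534,3),'uint8')])])[:,:,::-1])
E
```

```text
time: 17.43
tool_pos: [0.6511, 0.2886, 0.1398]
ee_rot: [2.833, 1.358, -0.005]
wrist_force: [0.1, 0.1, 0.9]
grip_width: -0.0001
grip_force: 0.0
t 17.43 jig TCP [ 317.1 -114.3  139.8] F jig [ 0.1 -0.1  0.9] w -0.1 gf 0
rot err deg [  0.13   0.15 -36.8 ] units [0. 0. 0.]
```

View pics/end.png

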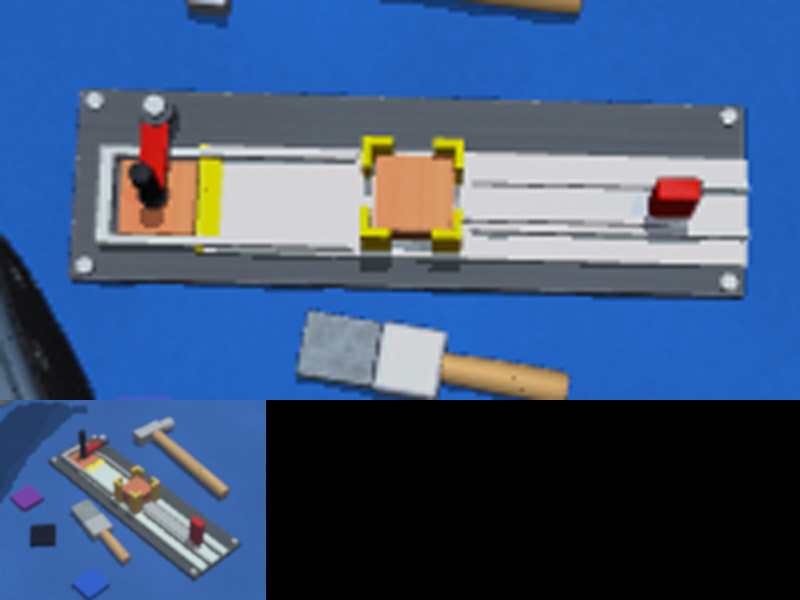

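The clamp arm lies straight across the seated plate (arm base at 153,105, knob foot at 152,205). The stack is in the magazine and the pusher handle (675,198) is home. The robot is clear of everything.

```bash
python3 -c "
from bench import bot
print(bot.hand_in())"
```

```text
the job is handed in; nothing more can be done
None
```

I handed the job in at about 17.5 s on the clock (limit 58 s), and `hand_in` gave no verdict: in the last pictures the plate was flat in the pocket, the clamp closed on its stop, the pusher home, the other three plates dropped in the magazine, and the hammer, brush and look-alike tiles untouched; I did not recheck the other tools after the first pictures.

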